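# Make up two paint-finishing kits

### The arm

A 6-joint arm with a two-finger parallel gripper is mounted at the origin on the work surface. World frame = base frame: x ahead of the robot, y to its left, z up, the work surface at z = 0. Lengths are in m, angles in rad, forces in N, time in s.
With the tool pointing down it reaches from about 0.275 to 0.825 m from the base axis. Payload 4.9 kg.
Tool frame: the origin (TCP) lies between the finger pads; the fingertips stand 17 mm ahead of it and the grasp point (between the pads) lies 2 mm behind it (manip.finger_overhang is the distance from the TCP to the fingertips, in m); z points along the fingers, y is the line along which they close (so a half turn about z gives the same grasp; the last joint's range is limited). The gripper opens to 85 mm and grips with 20 to 120 N. Pads are 22 mm wide; open, the fingers measure 114 mm over their backs; the gripper's body (76 mm by 85 mm) begins 54 mm behind the grasp point. The pads swing forward as they close: fully open they stand 13 mm farther back than shut.
Start: joints at [1.022, 0.326, -0.193, 1.052, 0, 1.437], TCP at [0.222, 0.503, 0.248] pointing down, gripper open.
Joint ranges: [-2.65, 2.65], [-0.97, 1.79], [-1.3, 1.35], [-1.93, 2.1], [-1.47, 1.37], [-3.14, 3.14]. Speed limits (rad/s): [2.57, 2.57, 3.14, 3.14, 3.14, 3.14].

### API

Orientations are given as a unit quaternion [w, x, y, z].
In Python, from workcell import manip gives the robot as it stands. The module is installed in compiled form; this text tells all that it offers.
- The arm moves only by the tool apply_moves, never from a script. Its argument "commands" is a list of rows, each a list of 7 numbers: the gripper command: -1 is shut, 1 is fully open, values between are in proportion, then the shift along the tool's x, y, z in cm, then the turn, a rotation vector about the tool's x, y, z in rad. A call has 1 to 20 rows; each row is the pose to reach, as a shift and turn from the pose commanded when the call began, along the tool's axes at that moment; what a row does not reach only later rows make up. A row lasts 1/8 s, in which the tool goes at most 62.5 mm and 10.7 degrees, less where a joint would pass 70% of its speed; a pose out of reach is approached as far as the arm can. A call with a gripper value outside its range is refused whole. The fingers move at their own pace and stop on an object; "force" is the grip in N (left out, the last holds). Time passes only in rows, so rows that repeat a pose let the fingers close. It gives the time, the measured TCP pose, the force, the opening and the grip force at its end, in the units of the state.
- manip.get_obs(): the state, without advancing time (a new reading comes with each control period).
- manip.read_camera(name): name is "scene" or "top" or "wrist"; returns a dict with "pixels" (400x640x3 uint8, red, green, blue), "K" (3x3 intrinsics, pixels), "k1" (the pictures are not rectified: a ray, as slopes to the right and down, at radius r is drawn at 1 + k1 r^2 times it, then the intrinsics apply), "cam_to_world" (4x4, takes a point from camera to world coordinates). Camera axes: x right, y down, z forward; pixel columns grow to the right and rows downward; lengths in m; the calibration is good to about 2 mm. A picture is of the moment at which its call begins. There is no depth.
- manip.sign_off(): hands the job in; it is judged then, once.
The state is a dict: "time_s": time; "q": joint angles; "dq": joint speeds; "joint_torque": joint torques, N m; "position": TCP position; "tcp_rot": TCP orientation; "wrist_force": force on the tool from outside, world axes, zero at the start; "moment": the same for the moment, N m; "grip_width": finger opening in m; "finger_force": force on a finger pad.
Only numpy, scipy, OpenCV 4.12 (cv2) and the standard library are available. Lean on these libraries where they do the work, as an engineer would, in place of code of your own. Each camera call takes 0.05 s, during which the arm holds its last target. There are 200 camera calls.

### The job

Make up two kits from the stock on the bench: the brown wooden sander, the green-lidded jar and the red-capped bottle go into the orange tray; the black sander and the black-capped bottle go into the blue tray. Set each piece down upright (sanders on their soles), flat on the tray's floor and not on another piece, and do not drop or throw anything in. Leave the yellow-capped bottle, the cup and the spray can where they stand.

Things in the scene. Friction and masses are not known exactly. Their poses are not given: they have to be found in the camera images.
- orange_tray: open shallow orange plastic tray, fixed to the bench: 120 (x) x 270 (y) x 24 mm high outside, walls 5 mm, floor 5 mm thick, so inside it is 110 x 260 mm and 19 mm deep, without dividers. Origin: centre of its underside, on the bench; y along its length, z up. Its kit has three pieces, so plan their places along its length.
- blue_tray: open shallow blue plastic tray, fixed to the bench: 120 (x) x 270 (y) x 24 mm high outside, walls 5 mm, floor 5 mm thick, so inside it is 110 x 260 mm and 19 mm deep, without dividers. Origin: centre of its underside, on the bench; y along its length, z up. Its kit has two pieces.
- wood_sander: hand sander, brown wood with a cork sole: a base 90 (x) x 50 (y) x 20 mm high with an upright grip block in one piece with it, 62 (x) x 28 (y) mm, centred on the base and reaching from there to 64 mm height; to be taken across the 28 mm width of the grip. 0.10 to 0.21 kg. Origin: centre of the underside; x along its length, z up.
- black_sander: hand sander, all black: a base 90 (x) x 50 (y) x 20 mm high with an upright grip block in one piece with it, 62 (x) x 28 (y) mm, centred on the base and reaching from there to 64 mm height; to be taken across the 28 mm width of the grip. 0.10 to 0.21 kg. Origin: centre of the underside; x along its length, z up.
- green_jar: low round white jar with a green lid, standing upright: 60 mm tall, white body 54 mm in diameter up to 36 mm, lid 58 mm in diameter from 36 to 60 mm (take it by the lid). 0.09 to 0.19 kg. Origin: centre of the underside; z up.
- red_cap_bottle: round white plastic bottle with a wide screw cap in red, standing upright; 88 mm tall. Body 50 mm in diameter up to 53 mm, a short shoulder, then the cap, 42 mm in diameter from 60 to 88 mm height (take it by the cap or the body). 0.08 to 0.17 kg. Origin: centre of the underside; z up.
- black_cap_bottle: round white plastic bottle with a wide screw cap in black, standing upright; 88 mm tall. Body 50 mm in diameter up to 53 mm, a short shoulder, then the cap, 42 mm in diameter from 60 to 88 mm height (take it by the cap or the body). 0.08 to 0.17 kg. Origin: centre of the underside; z up.
- yellow_cap_bottle: round white plastic bottle with a wide screw cap in yellow, standing upright; 88 mm tall. Body 50 mm in diameter up to 53 mm, a short shoulder, then the cap, 42 mm in diameter from 60 to 88 mm height (take it by the cap or the body). 0.08 to 0.17 kg. Origin: centre of the underside; z up. Belongs to no kit: it stays where it stands, among the stock.
- cup: white plastic cup, open at the top, rim 72 mm in diameter, 85 mm tall, standing on one side of the work. To be left alone. Origin: centre of the underside.
- spray_can: dark metal spray can with a white cap, 54 mm in diameter, 160 mm tall, standing on one side of the work. To be left alone. Origin: centre of the underside.
Not all that is in view belongs to the job. Leave any purple look-alike of the green_jar alone.

How it is judged:
By the outcome, as a careful person would: the job done as asked, in the order asked, and still so for the second after the job is handed in, with the robot touching nothing.
It also fails if it takes over 131 s, if anything falls off the work surface, if the arm or the gripper's body presses on something with over 40 N, if the wrist force passes 120 N, or if a joint passes its speed limit or range.

## Working session

There is one attempt and no reset: what is moved stays moved. The work goes in short steps, Python scripts to look and compute and a tool call to move; the robot and the scene stay as the last step left them, time stands still between calls to the robot, and variables do not carry over. Pictures are saved under pics/ and viewed, at most 14 in all, crops included, and the job is handed in when it is done.

Besides the shell and the picture viewer there is one more tool, called as name(argument=value, ...), one argument or row to a line, values as JSON. apply_moves: Moves the arm, as the interface text tells. Its arguments: {"type":"object","properties":{"commands":{"type":"array"},"force":{"type":"number"}},"required":["commands"]}

```bash
mkdir -p pics
cat > h.py <<'E'
import numpy as np, cv2
from workcell import manip
def cam(n):
    c=manip.read_camera(n); return c
def save(c,f): cv2.imwrite('pics/'+f,cv2.cvtColor(c['pixels'],cv2.COLOR_RGB2BGR))
def ray(c,u,v):
    K=np.array(c['K']);k1=float(np.ravel(c['k1'])[0])
    p=cv2.undistortPoints(np.array([[[u,v]]],float),K,np.array([k1,0,0,0.]))[0,0]
    T=np.array(c['cam_to_world']); return T[:3,3],T[:3,:3]@np.array([p[0],p[1],1.])
def onz(c,u,v,z):
    o,d=ray(c,u,v); return (o+d*(z-o[2])/d[2])[:2]
E
python3 - <<'E'
from h import *
for n in('top','scene','wrist'):
    c=cam(n);save(c,n+'0.png');print(n,c['K'],c['k1'],np.round(c['cam_to_world'],3))
o=manip.get_obs();print(o)
E
```

```text
top [[368.14646259   0.         319.39615882]
 [  0.         368.14646259 191.06462775]
 [  0.           0.           1.        ]] -0.062743233110539 [[-0.015 -0.994  0.112  0.298]
 [-1.     0.013 -0.021  0.017]
 [ 0.02  -0.112 -0.994  1.099]
 [ 0.     0.     0.     1.   ]]
scene [[436.37269275   0.         319.30563881]
 [  0.         436.37269275 195.14269462]
 [  0.           0.           1.        ]] -0.09554668483658334 [[-0.076  0.806 -0.587  1.16 ]
 [ 0.997  0.06  -0.046  0.077]
 [-0.002 -0.589 -0.808  1.119]
 [ 0.     0.     0.     1.   ]]
wrist [[350.62697916   0.         318.14048481]
 [  0.         350.62697916 201.24569549]
 [  0.           0.           1.        ]] 0.015226002478805732 [[ 0.403  0.878  0.258  0.156]
 [ 0.915 -0.387 -0.114  0.532]
 [-0.001  0.282 -0.959  0.374]
 [ 0.     0.     0.     1.   ]]
{'time_s': 0.15, 'q': array([ 1.02178246e+00,  3.26765192e-01, -1.93347671e-01,  1.05198959e+00,
        3.25039463e-05,  1.43660107e+00]), 'dq': array([ 0.00136495, -0.00101197,  0.00286238,  0.0007732 ,  0.00051634,
        0.00129734]), 'joint_torque': array([ 9.98760734e-04, -4.43703246e+01,  2.62664813e+01,  1.04345439e-02,
       -9.14528528e-05, -1.89029907e-05]), 'position': array([0.22142568, 0.50301055, 0.24768877]), 'tcp_rot': array([-2.34089129e-04,  2.05925390e-01,  9.78567477e-01, -6.09885044e-04]), 'wrist_force': array([ 0.08015679, -0.02891506,  0.24672933]), 'moment': array([-0.00318734,  0.04139117, -0.04377815]), 'finger_force': 0.0, 'grip_width': 0.08538605779858123}
```

View pics/top0.png

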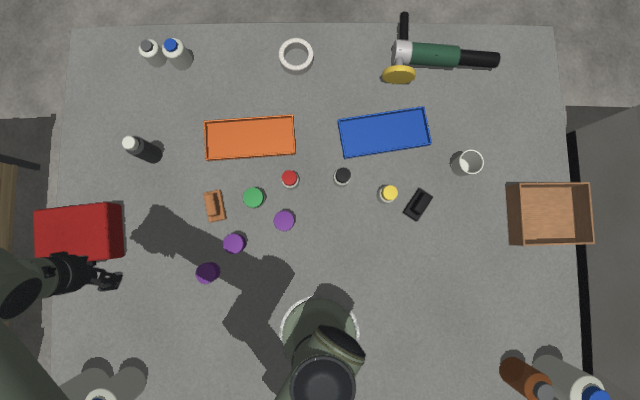

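View pics/scene0.png

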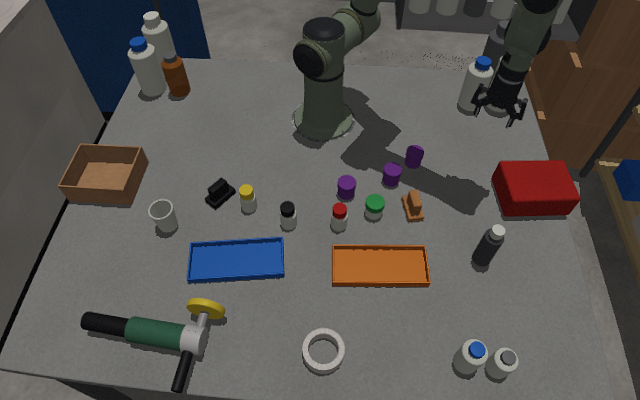

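```bash
cat >> h.py <<'E'
R={'red':((0,150,70),(6,255,255)),'green':((50,110,60),(85,255,255)),'yellow':((22,130,90),(32,255,255)),
 'orange':((7,190,150),(18,255,255)),'wood':((6,80,50),(18,255,255)),'blue':((105,150,80),(125,255,255)),'black':((0,0,0),(179,255,40))}
def blobs(c,k,amin=60):
    m=cv2.inRange(cv2.cvtColor(c['pixels'],cv2.COLOR_RGB2HSV),*map(np.array,R[k]))
    cs,_=cv2.findContours(m,cv2.RETR_EXTERNAL,cv2.CHAIN_APPROX_NONE)
    return sorted([q for q in cs if cv2.contourArea(q)>amin],key=cv2.contourArea,reverse=True)
def cen(q):
    M=cv2.moments(q);return M['m10']/M['m00'],M['m01']/M['m00']
E
python3 - <<'E'
from h import *
Z={'red':.074,'green':.048,'yellow':.074,'orange':.012,'blue':.012,'black':.074,'wood':.03}
for n in('top','scene'):
    c=cam(n)
    for k in R:
        for q in blobs(c,k):
            u,v=cen(q); x,y=onz(c,u,v,Z[k])
            if not(.28<x<.75 and abs(y)<.5): continue
            s=''
            if k in('orange','blue'):
                b=cv2.boxPoints(cv2.minAreaRect(q)); w=np.array([onz(c,*p,.024) for p in b]);e=[w[1]-w[0],w[2]-w[1]]
                s=[(round(np.linalg.norm(a),3),round(np.degrees(np.arctan2(a[1],a[0]))%180,1)) for a in e]
            print(n,k,int(u),int(v),int(cv2.contourArea(q)),round(x,4),round(y,4),s)
for n in('top','scene'):
    c=cam(n)
    if n=='top': a=c['pixels'][120:240,190:450]; top=cv2.resize(a,None,fx=3,fy=3,interpolation=cv2.INTER_CUBIC); 
cv2.imwrite('pics/crop.png',top[:,:,::-1])
E
```

```text
top red 288 177 143 0.4526 0.08 
top green 253 197 274 0.4009 0.1847 
top yellow 389 192 150 0.4065 -0.2016 
top wood 249 137 3540 0.5818 0.2007 
top wood 214 205 494 0.3792 0.3003 
top blue 383 131 3302 0.5995 -0.2052 [(np.float64(0.274), np.float64(99.0)), (np.float64(0.122), np.float64(5.7))]
top black 152 148 93 0.54 0.4707 
top black 416 202 91 0.3766 -0.278 
scene red 339 208 119 0.4434 0.0783 
scene green 374 201 214 0.3933 0.1836 
scene yellow 245 189 111 0.3969 -0.2059 
scene orange 381 264 2437 0.5827 0.2079 [(np.float64(0.105), np.float64(1.6)), (np.float64(0.278), np.float64(91.8))]
scene wood 379 265 3956 0.5963 0.1994 
scene wood 412 206 480 0.3893 0.3005 
scene blue 235 258 3402 0.5952 -0.2086 [(np.float64(0.283), np.float64(98.3)), (np.float64(0.12), np.float64(10.0))]
scene black 219 193 505 0.4159 -0.2826 
scene black 483 252 430 0.561 0.4812 
scene black 286 208 157 0.4568 -0.0732
```

View pics/crop.png

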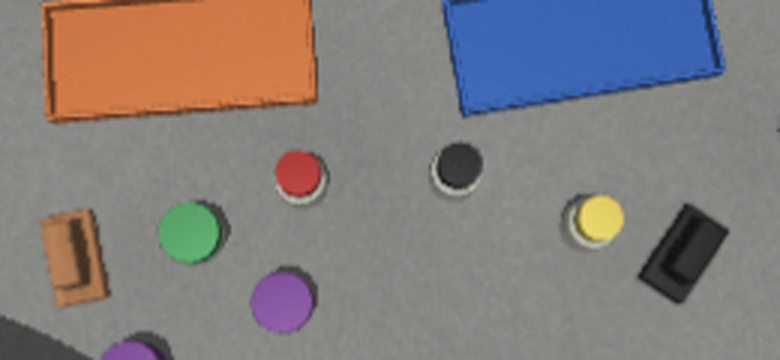

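```bash
cat >> h.py <<'E'
from scipy.spatial.transform import Rotation as Ro
def pose():
    o=manip.get_obs();q=o['tcp_rot'];return np.array(o['position']),Ro.from_quat([q[1],q[2],q[3],q[0]]),o
def go(x,y,z,ya):
    p,r,o=pose();a=np.radians(ya)
    best=None
    for t in(a,a+np.pi):
        Y=[np.cos(t),np.sin(t),0];Z=[0,0,-1];T=Ro.from_matrix(np.c_[np.cross(Y,Z),Y,Z])
        w=(r.inv()*T).as_rotvec()
        q6=(ya*0+90+np.degrees(np.arctan2(y,x))-np.degrees(t)+180)%360-180
        print('go',np.round(r.inv().apply(np.array([x,y,z])-p)*100,2),np.round(w,3),'j6~',round(q6),'rows',np.linalg.norm(np.array([x,y,z])-p)/.0625,np.linalg.norm(w)/.187)
E
python3 -c "
from h import *
go(.40,.20,.27,100)"
```

```text
go [-28.55 -20.57  -2.18] [-0.    -0.    -0.589] j6~ 17 rows 5.640718472507128 3.151299586993216
go [-28.55 -20.57  -2.18] [-0.000e+00  1.000e-03  2.552e+00] j6~ -163 rows 5.640718472507128 13.648661967999704
```

apply_moves(
  commands=[
    [1,-28.5,-20.6,-2.2,0,0,-0.589],
    [1,-28.5,-20.6,-2.2,0,0,-0.589],
    [1,-28.5,-20.6,-2.2,0,0,-0.589],
    [1,-28.5,-20.6,-2.2,0,0,-0.589],
    [1,-28.5,-20.6,-2.2,0,0,-0.589],
    [1,-28.5,-20.6,-2.2,0,0,-0.589],
    [1,-28.5,-20.6,-2.2,0,0,-0.589],
    [1,-28.5,-20.6,-2.2,0,0,-0.589],
    [1,-28.5,-20.6,-2.2,0,0,-0.589],
    [1,-28.5,-20.6,-2.2,0,0,-0.589],
  ],
)

```text
time_s: 1.6
position: [0.3988, 0.2011, 0.2702]
tcp_rot: [-0.0, -0.088, 0.996, 0.0]
wrist_force: [-0.2, 0.6, 0.8]
grip_width: 0.0854
finger_force: 0.0
```

```bash
python3 -c "
from h import *
c=cam('wrist');save(c,'w1.png');p,r,o=pose();print(o['time_s'],p,r.as_matrix().round(3))"
```

```text
1.65 [0.39885535 0.20097273 0.27019235] [[-0.984 -0.176 -0.   ]
 [-0.176  0.984  0.   ]
 [ 0.     0.    -1.   ]]
```

View pics/w1.png

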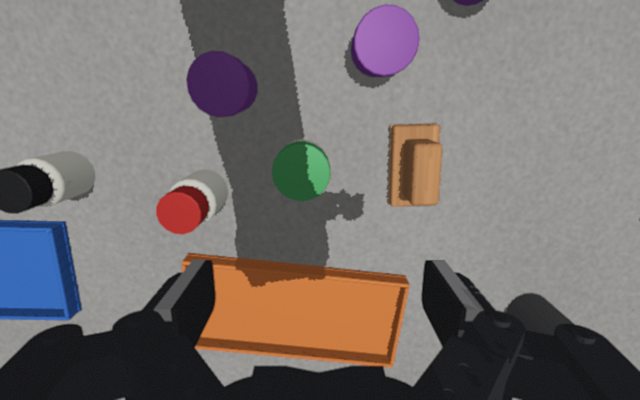

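Run:
```python
from h import *
c=cam('wrist');a=c['pixels'][110:220,375:455];cv2.imwrite('pics/s1.png',cv2.resize(a,None,fx=5,fy=5,interpolation=cv2.INTER_CUBIC)[:,:,::-1])
for k,z in(('green',.048),('red',.074)):
    q=blobs(c,k)[0];print(k,cen(q),cv2.contourArea(q),cv2.minAreaRect(q),onz(c,*cen(q),z))
g=blobs(c,'green')
(x,y),rr=cv2.minEnclosingCircle(g[0]);print(x,y,rr,onz(c,x,y,.048))
for p in((186,255),(408,277),(390,363)):print(onz(c,*p,.024))
```

```text
green (301.04041994750656, 170.80892388451443) 2540.0 ((301.0, 170.5), (57.0, 56.0), 90.0) [0.40036446 0.18411534]
red (182.11400247831475, 209.50243065484702) 1748.5 ((182.25001525878906, 208.75001525878906), (43.84062576293945, 50.204586029052734), 45.0) [0.45244367 0.07794112]
301.2923889160156 170.7456817626953 29.228899002075195 [0.40025582 0.18435522]
[0.52633682 0.06897214]
[0.5089475  0.32869024]
[0.63137361 0.33586913]
```

View pics/s1.png

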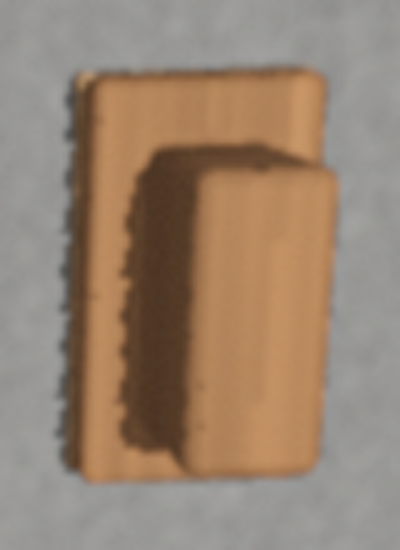

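Run:
```python
from h import *
c=cam('wrist');f=lambda P,z:np.array([onz(c,375+(x+.5)/5-.5,110+(y+.5)/5-.5,z) for x,y in P])
t=f([(198,168),(337,168),(323,472),(184,472)],.064);print('top',t.mean(0),np.linalg.norm(np.diff(t,axis=0),axis=1))
d=t[3]+t[2]-t[0]-t[1];print(np.degrees(np.arctan2(d[1],d[0])))
b=f([(88,72),(325,72),(85,480)],.02);print('base',(b[1]+b[2])/2,np.linalg.norm(b[1]-b[0]),np.linalg.norm(b[2]-b[0]));d=b[2]-b[0];print(np.degrees(np.arctan2(d[1],d[0])))
for n in('top','scene'):
  c=cam(n)
  for k in('wood','blue'):
    q=blobs(c,k)[0];b=cv2.boxPoints(cv2.minAreaRect(q));q=cv2.approxPolyDP(cv2.convexHull(q),6,True);print(n,k,q.reshape(-1,2).tolist(),'wsq',[onz(c,*p,.024).round(4).tolist() for p in q.reshape(-1,2)])
go(t.mean(0)[0],t.mean(0)[1],.12,101)
```

```text
top [0.37943031 0.30408376] [0.02607257 0.05980493 0.02741623]
12.537034783572103
base [0.3797047  0.30434589] 0.049608054121185755 0.08970588683622781
13.099452679886037
top wood [[589, 182], [594, 243], [510, 243], [507, 186]] wsq [[0.4362, -0.8438], [0.2482, -0.8428], [0.2557, -0.5715], [0.4267, -0.574]]
top blue [[423, 107], [431, 143], [344, 157], [339, 119]] wsq [[0.6734, -0.3272], [0.5604, -0.3458], [0.5196, -0.081], [0.6366, -0.0686]]
scene wood [[639, 0], [639, 86], [582, 168], [549, 159], [524, 80], [526, 60], [598, 0]] wsq [[-1.0233, 1.5902], [-0.288, 1.2846], [0.1851, 0.8908], [0.1544, 0.7819], [-0.2623, 0.784], [-0.3971, 0.8226], [-0.9692, 1.3378]]
scene blue [[282, 237], [283, 273], [187, 279], [191, 242]] wsq [[0.5224, -0.0829], [0.6365, -0.0659], [0.6764, -0.3281], [0.5599, -0.3454]]
go [ 0.14 10.56 15.02] [-0.    -0.    -0.017] j6~ 28 rows 2.938047758622054 0.09004619237571167
go [ 0.14 10.56 15.02] [-0.     0.     3.125] j6~ -152 rows 2.938047758622054 16.70991605677744
```

apply_moves(
  commands=[
    [1,0.1,10.6,6,0,0,-0.047],
    [1,0.1,10.6,12,0,0,-0.047],
    [1,0.1,10.6,15,0,0,-0.047],
    [1,0.1,10.6,16,0,0,-0.047],
    [1,0.1,10.6,19,0,0,-0.047],
    [1,0.1,10.6,21,0,0,-0.047],
    [1,0.1,10.6,22.3,0,0,-0.047],
    [1,0.1,10.6,22.3,0,0,-0.047],
    [-1,0.1,10.6,22.3,0,0,-0.047],
    [-1,0.1,10.6,22.3,0,0,-0.047],
    [-1,0.1,10.6,22.3,0,0,-0.047],
    [-1,0.1,10.6,22.3,0,0,-0.047],
    [-1,0.1,10.6,22.3,0,0,-0.047],
    [-1,0.1,10.6,22.3,0,0,-0.047],
    [-1,0.1,10.6,22.3,0,0,-0.047],
    [-1,0.1,10.6,22.3,0,0,-0.047],
  ],
  force=40,
)

```text
time_s: 3.85
position: [0.3805, 0.3045, 0.0479]
tcp_rot: [0.001, -0.11, 0.994, 0.0]
wrist_force: [-0.9, 0.6, 6.2]
grip_width: 0.0274
finger_force: 40.2
```

apply_moves(
  commands=[
    [-1,0,0,-2,0,0,0],
    [-1,0,0,-6,0,0,0],
    [-1,0,0,-10,0,0,0],
    [-1,0,0,-10,0,0,0],
  ],
)

```text
time_s: 4.35
position: [0.382, 0.3053, 0.1499]
tcp_rot: [0.003, -0.11, 0.994, 0.001]
wrist_force: [0.2, 0.6, -1.5]
grip_width: 0.028
finger_force: 39.7
```

Run:
```python
from h import *
for n in('top','scene'):
  c=cam(n)
  for q in blobs(c,'wood',1500):
    q=cv2.approxPolyDP(cv2.convexHull(q),6,True);w=np.array([onz(c,*p,.024) for p in q.reshape(-1,2)]);print(n,len(q),w.round(4).tolist(),w.mean(0)) 
p,r,o=pose();print(p,o['grip_width'],o['finger_force'])
```

```text
top 4 [[0.4362, -0.8438], [0.2482, -0.8428], [0.2557, -0.5715], [0.4267, -0.574]] [ 0.34168927 -0.70804334]
top 4 [[0.6534, 0.0729], [0.5303, 0.0676], [0.5187, 0.3321], [0.6353, 0.3381]] [0.58444289 0.20270119]
scene 7 [[-1.0233, 1.5902], [-0.288, 1.2846], [0.1851, 0.8908], [0.1544, 0.7819], [-0.2623, 0.784], [-0.3971, 0.8226], [-0.9692, 1.3378]] [-0.37147638  1.0702928 ]
scene 6 [[0.1995, -0.8462], [0.2094, -0.6132], [0.2786, -0.569], [0.4418, -0.5695], [0.4318, -0.7967], [0.3826, -0.8478]] [ 0.32396946 -0.70704421]
scene 4 [[0.519, 0.3312], [0.6471, 0.3316], [0.6621, 0.0709], [0.5345, 0.0662]] [0.59067079 0.19998176]
[0.37988802 0.30406128 0.14695937] 0.027017205229940035 39.62924838066101
```

```bash
python3 -c "
from h import *
go(.579,.286,.056,93.2)"
```

```text
go [-19.03  -6.13   9.1 ] [-0.     0.     0.165] j6~ 23 rows 3.5143735989345064 0.8842456683923939
go [-19.03  -6.13   9.1 ] [-0.    -0.    -2.976] j6~ -157 rows 3.5143735989345064 15.915715059896003
```

apply_moves(
  commands=[
    [-1,-6,-2,0,0,0,0.165],
    [-1,-12,-4,0,0,0,0.165],
    [-1,-17,-5.5,0,0,0,0.165],
    [-1,-19,-6.1,0,0,0,0.165],
    [-1,-19,-6.1,0,0,0,0.165],
    [-1,-19,-6.1,3,0,0,0.165],
    [-1,-19,-6.1,6,0,0,0.165],
    [-1,-19,-6.1,8,0,0,0.165],
    [-1,-19,-6.1,8.7,0,0,0.165],
    [-1,-19,-6.1,9.1,0,0,0.165],
    [-1,-19,-6.1,9.1,0,0,0.165],
  ],
)

```text
time_s: 5.82
position: [0.5788, 0.2866, 0.0567]
tcp_rot: [0.0, -0.028, 1.0, 0.0]
wrist_force: [0.1, -0.7, -0.6]
grip_width: 0.0273
finger_force: 39.6
```

```bash
python3 -c "
from h import *
c=cam('top');save(c,'t2.png');cv2.imwrite('pics/t2.png',cv2.resize(c['pixels'][90:220,180:340],None,fx=4,fy=4)[:,:,::-1])
p,r,o=pose();print(p,o['wrist_force'])
go(.579,.286,.053,93.2)"
```

```text
[0.57917277 0.28662747 0.05700952] [ 0.32924804 -0.03306863 -1.12245419]
go [ 0.02 -0.06  0.4 ] [0.    0.001 0.   ] j6~ 23 rows 0.06499192806267667 0.0062453706810223055
go [ 0.02 -0.06  0.4 ] [-2.000e-03  1.000e-03 -3.141e+00] j6~ -157 rows 0.06499192806267667 16.797358753560715
```

View pics/t2.png

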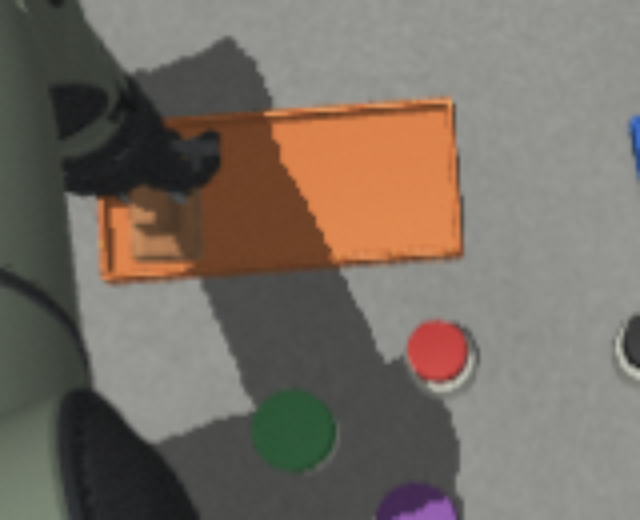

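apply_moves(
  commands=[
    [-1,0,0,0.2,0,0,0],
    [-1,0,0,0.4,0,0,0],
    [-1,0,0,0.4,0,0,0],
    [-1,0,0,0.4,0,0,0],
  ],
)

```text
time_s: 6.38
position: [0.5792, 0.2865, 0.053]
tcp_rot: [0.0, -0.028, 1.0, 0.0]
wrist_force: [-0.3, -0.7, 4.7]
grip_width: 0.0277
finger_force: 40.4
```

apply_moves(
  commands=[
    [0.2,0,0,0,0,0,0],
    [0.2,0,0,0,0,0,0],
    [0.2,0,0,0,0,0,0],
    [0.2,0,0,0,0,0,0],
    [0.2,0,0,-2,0,0,0],
    [0.2,0,0,-5,0,0,0],
    [1,0,0,-10,0,0,0],
    [1,0,0,-10,0,0,0],
  ],
)

```text
time_s: 7.38
position: [0.5818, 0.2875, 0.157]
tcp_rot: [0.004, -0.028, 1.0, 0.001]
wrist_force: [-0.1, 1.0, -0.6]
grip_width: 0.0845
finger_force: 0.0
```

```bash
python3 -c "
from h import *
p,r,o=pose();print(p,o['grip_width'])
go(.400,.184,.153,93.2);go(.400,.184,.046,93.2)"
```

```text
[0.58182079 0.28749221 0.15697655] 0.08449268329323564
go [18.74 -9.31  0.22] [0.002 0.008 0.   ] j6~ 22 rows 3.347988021404488 0.04554962903577039
go [18.74 -9.31  0.22] [-0.013  0.004 -3.141] j6~ -158 rows 3.347988021404488 16.797717015678685
go [18.83 -9.34 10.92] [0.002 0.008 0.   ] j6~ 22 rows 3.789171326258365 0.04554962903577039
go [18.83 -9.34 10.92] [-0.013  0.004 -3.141] j6~ -158 rows 3.789171326258365 16.797717015678685
```

apply_moves(
  commands=[
    [1,6,-3,0,0,0,0],
    [1,12,-6,0,0,0,0],
    [1,17,-8.4,0,0,0,0],
    [1,18.4,-9.2,0,0,0,0],
    [1,18.4,-9.2,1,0,0,0],
    [1,18.4,-9.2,4,0,0,0],
    [1,18.4,-9.2,7,0,0,0],
    [1,18.4,-9.2,10,0,0,0],
    [1,18.4,-9.2,10.9,0,0,0],
    [1,18.4,-9.2,10.9,0,0,0],
    [-1,18.4,-9.2,10.9,0,0,0],
    [-1,18.4,-9.2,10.9,0,0,0],
    [-1,18.4,-9.2,10.9,0,0,0],
    [-1,18.4,-9.2,10.9,0,0,0],
    [-1,18.4,-9.2,10.9,0,0,0],
    [-1,18.4,-9.2,10.9,0,0,0],
  ],
  force=40,
)

```text
time_s: 9.38
position: [0.4014, 0.1844, 0.0445]
tcp_rot: [0.001, -0.028, 1.0, 0.0]
wrist_force: [-1.2, -1.0, 7.0]
grip_width: 0.0569
finger_force: 42.2
```

apply_moves(
  commands=[
    [-1,0,0,-3,0,0,0],
    [-1,0,0,-8,0,0,0],
    [-1,-2,0,-10,0,0,0],
    [-1,-8,0.3,-10,0,0,0],
    [-1,-14,0.5,-10,0,0,0],
    [-1,-17.5,0.7,-10,0,0,0],
    [-1,-18.3,0.7,-10,0,0,0],
    [-1,-18.3,0.7,-8,0,0,0],
    [-1,-18.3,0.7,-4,0,0,0],
    [-1,-18.3,0.7,-1.5,0,0,0],
    [-1,-18.3,0.7,-0.8,0,0,0],
    [-1,-18.3,0.7,-0.8,0,0,0],
    [-1,-18.3,0.7,-0.6,0,0,0],
    [-1,-18.3,0.7,-0.5,0,0,0],
    [-1,-18.3,0.7,-0.5,0,0,0],
    [-1,-18.3,0.7,-0.5,0,0,0],
  ],
)

```text
time_s: 11.38
position: [0.5834, 0.2017, 0.0496]
tcp_rot: [0.001, -0.028, 1.0, 0.0]
wrist_force: [-1.4, -0.4, 6.6]
grip_width: 0.0568
finger_force: 43.8
```

apply_moves(
  commands=[
    [0.75,0,0,0,0,0,0],
    [0.75,0,0,0,0,0,0],
    [0.75,0,0,0,0,0,0],
    [0.75,0,0,0,0,0,0],
    [0.75,0,0,-2,0,0,0],
    [0.75,0,0,-6,0,0,0],
    [1,0,0,-10,0,0,0],
    [1,4,-3,-10,0,0,0],
    [1,9,-7,-10,0,0,0],
    [1,13,-10.5,-10,0,0,0],
    [1,13.8,-11.6,-10,0,0,0],
    [1,13.8,-11.6,-10,0,0,0],
    [1,13.8,-11.6,-10,0,0,0],
  ],
)

```text
time_s: 13.0
position: [0.4531, 0.0785, 0.1486]
tcp_rot: [0.001, -0.028, 1.0, 0.0]
wrist_force: [0.1, -0.6, -1.1]
grip_width: 0.0855
finger_force: 0.0
```

Run:
```python
from h import *
c=cam('wrist');save(c,'w3.png')
for q in blobs(c,'red')[:2]: print(cen(q),cv2.contourArea(q),onz(c,*cen(q),.074))
p,r,o=pose();print(p);go(.4524,.078,.079,93.2)
```

```text
(319.20946915351504, 221.04316116690578) 4182.0 [0.45277584 0.07940888]
[0.45285111 0.07854263 0.14845559]
go [ 0.06 -0.05  6.95] [0.    0.001 0.001] j6~ 7 rows 1.1113467984918042 0.009904165621431706
go [ 0.06 -0.05  6.95] [-2.00e-03  0.00e+00 -3.14e+00] j6~ -173 rows 1.1113467984918042 16.793230515367487
```

View pics/w3.png

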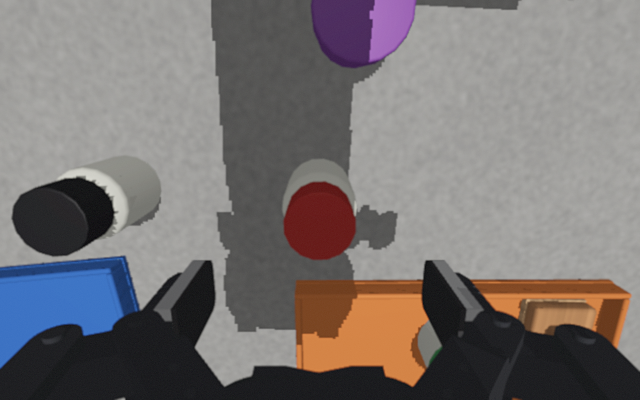

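apply_moves(
  commands=[
    [1,0,0.1,3,0,0,0],
    [1,0,0.1,5.5,0,0,0],
    [1,0,0.1,7,0,0,0],
    [1,0,0.1,7,0,0,0],
    [-1,0,0.1,7,0,0,0],
    [-1,0,0.1,7,0,0,0],
    [-1,0,0.1,7,0,0,0],
    [-1,0,0.1,7,0,0,0],
    [-1,0,0.1,7,0,0,0],
    [-1,0,0.1,7,0,0,0],
    [-1,0,0.1,7,0,0,0],
    [-1,0,0.1,4,0,0,0],
    [-1,0,0.1,0,0,0,0],
    [-1,0,0.1,-1,0,0,0],
    [-1,0,0.1,-1,0,0,0],
  ],
  force=40,
)

```text
time_s: 14.92
position: [0.4515, 0.0788, 0.1584]
tcp_rot: [0.001, -0.028, 1.0, -0.0]
wrist_force: [0.4, 0.1, -1.3]
grip_width: 0.0409
finger_force: 40.9
```

apply_moves(
  commands=[
    [-1,-4,0.8,0,0,0,0],
    [-1,-9,1.8,0,0,0,0],
    [-1,-13,2.7,0,0,0,0],
    [-1,-13.7,2.9,0,0,0,0],
    [-1,-13.7,2.9,1,0,0,0],
    [-1,-13.7,2.9,4,0,0,0],
    [-1,-13.7,2.9,6.5,0,0,0],
    [-1,-13.7,2.9,7,0,0,0],
    [-1,-13.7,2.9,7.2,0,0,0],
    [-1,-13.7,2.9,7.4,0,0,0],
    [-1,-13.7,2.9,7.5,0,0,0],
    [-1,-13.7,2.9,7.5,0,0,0],
    [-1,-13.7,2.9,7.5,0,0,0],
  ],
)

```text
time_s: 16.55
position: [0.587, 0.1156, 0.0842]
tcp_rot: [0.001, -0.028, 1.0, -0.0]
wrist_force: [-0.7, -0.8, 6.0]
grip_width: 0.0409
finger_force: 41.5
```

apply_moves(
  commands=[
    [0.4,0,0,0,0,0,0],
    [0.4,0,0,0,0,0,0],
    [0.4,0,0,0,0,0,0],
    [0.4,0,0,0,0,0,0],
    [0.4,0,0,-2,0,0,0],
    [0.4,0,0,-6,0,0,0],
    [0.2,0,0,-11,0,0,0],
    [0.2,4,-6,-14,0,0,0.1],
    [0.2,8,-12,-14,0,0,0.25],
    [0.2,12,-18,-14,0,0,0.4],
    [0.2,16,-24,-14,0,0,0.55],
    [0.2,20,-30,-14,0,0,0.675],
    [0.2,22.7,-35.3,-14,0,0,0.675],
    [0.2,22.7,-35.3,-14,0,0,0.675],
    [0.2,22.7,-35.3,-14,0,0,0.675],
    [0.2,22.7,-35.3,-14,0,0,0.675],
  ],
)

```text
time_s: 18.55
position: [0.3796, -0.2493, 0.2232]
tcp_rot: [-0.0, 0.305, 0.952, 0.0]
wrist_force: [1.8, 0.0, -0.5]
grip_width: 0.0511
finger_force: 0.0
```

Run:
```python
from h import *
c=cam('wrist');save(c,'w4.png');p,r,o=pose();print(p,r.as_matrix()[:,1],o['time_s'])
```

```text
[ 0.37987915 -0.24878839  0.22319418] [5.79283336e-01 8.15126123e-01 4.69459893e-04] 18.6
```

View pics/w4.png

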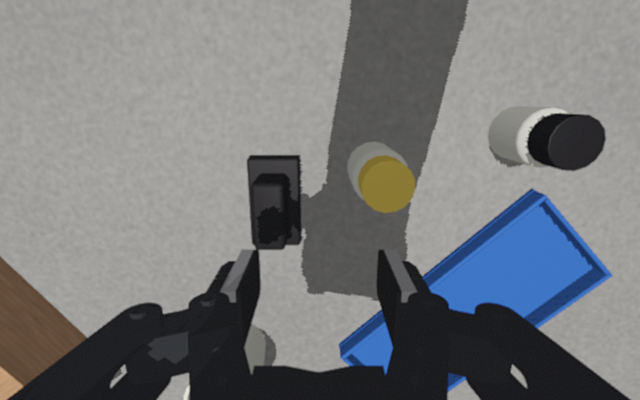

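Run:
```python
from h import *
c=cam('wrist');a=c['pixels'][145:260,235:315];a=cv2.resize(a,None,fx=5,fy=5,interpolation=cv2.INTER_CUBIC)
cv2.imwrite('pics/s2.png',(255*(a/255.)**.5).astype('uint8')[:,:,::-1])
q=blobs(c,'yellow')[0];print(onz(c,*cen(q),.074))
```

```text
[ 0.4068198 -0.2011726]
```

View pics/s2.png

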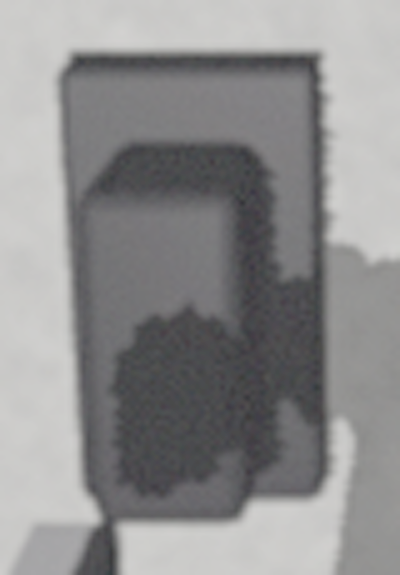

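Run:
```python
from h import *
c=cam('wrist');f=lambda P,z:np.array([onz(c,235+(x+.5)/5-.5,145+(y+.5)/5-.5,z) for x,y in P])
t=f([(85,197),(235,195),(247,517),(97,518)],.064);print('top',t.mean(0),np.linalg.norm(np.diff(t,axis=0),axis=1))
d=t[3]+t[2]-t[0]-t[1];print(np.degrees(np.arctan2(d[1],d[0])))
b=f([(66,75),(315,72),(325,495)],.02);print('base',(b[0]+b[2])/2,np.linalg.norm(b[1]-b[0]),np.linalg.norm(b[2]-b[1]));d=b[2]-b[1];print(np.degrees(np.arctan2(d[1],d[0])))
x,y=((b[0]+b[2])/2+t.mean(0))/2
go(x,y,.12,56)
for k,z in(('black',.074),):
  for q in blobs(c,k,500): 
    if cen(q)[1]<170 and cen(q)[0]>400: print(k,cen(q),onz(c,*cen(q),z))
```

```text
top [ 0.37612259 -0.29842566] [0.02505441 0.05833726 0.02644171]
-35.642040566734124
base [ 0.37717493 -0.29841435] 0.047050569191589106 0.08637968840963801
-34.96387533020518
go [-2.61 -4.28 10.32] [ 0.    -0.    -0.023] j6~ -4 rows 1.8355259874423757 0.12404502475077456
go [-2.61 -4.28 10.32] [-0.    -0.     3.118] j6~ 176 rows 1.8355259874423757 16.675936731943796
black (558.2568070049177, 142.0633321338611) [ 0.45614764 -0.07411421]
```

apply_moves(
  commands=[
    [0.4,-2.6,-4.3,2,0,0,0],
    [0.4,-2.6,-4.3,7,0,0,0],
    [0.4,-2.6,-4.3,11,0,0,0],
    [0.4,-2.6,-4.3,13,0,0,0],
    [0.4,-2.6,-4.3,16,0,0,0],
    [0.4,-2.6,-4.3,17.6,0,0,0],
    [0.4,-2.6,-4.3,17.6,0,0,0],
    [-1,-2.6,-4.3,17.6,0,0,0],
    [-1,-2.6,-4.3,17.6,0,0,0],
    [-1,-2.6,-4.3,17.6,0,0,0],
    [-1,-2.6,-4.3,17.6,0,0,0],
    [-1,-2.6,-4.3,17.6,0,0,0],
    [-1,-2.6,-4.3,17.6,0,0,0],
    [-1,-2.6,-4.3,14,0,0,0],
    [-1,-2.6,-4.3,9,0,0,0],
    [-1,-2.6,-4.3,5,0,0,0],
    [-1,-2.6,-4.3,4.6,0,0,0],
    [-1,-2.6,-4.3,4.6,0,0,0],
  ],
  force=40,
)

```text
time_s: 20.95
position: [0.3755, -0.2995, 0.1768]
tcp_rot: [-0.0, 0.305, 0.952, 0.0]
wrist_force: [-0.7, -0.7, -1.5]
grip_width: 0.0275
finger_force: 40.3
```

Run:
```python
from h import *
a=np.radians(8.6);x,y=.598-(-65e-3)*np.sin(a),-.2056-65e-3*np.cos(a);print(x,y)
go(x,y,.055,98.6)
x,y=.598-65e-3*np.sin(a),-.2056+65e-3*np.cos(a);print(x,y)
```

```text
0.6077197973238411 -0.2698691647680554
go [-17.2   15.88  12.17] [ 0.    -0.    -0.769] j6~ -33 rows 4.2217949243588775 4.11257721333619
go [-17.2   15.88  12.17] [-1.000e-03 -0.000e+00  2.373e+00] j6~ 147 rows 4.2217949243588775 12.687384520940496
0.5882802026761589 -0.14133083523194462
```

apply_moves(
  commands=[
    [-1,-4,3.7,0,0,0,-0.15],
    [-1,-8,7.4,0,0,0,-0.33],
    [-1,-12,11.1,0,0,0,-0.5],
    [-1,-16,14.8,0,0,0,-0.68],
    [-1,-17.2,15.9,0,0,0,-0.769],
    [-1,-17.2,15.9,1,0,0,-0.769],
    [-1,-17.2,15.9,5,0,0,-0.769],
    [-1,-17.2,15.9,9,0,0,-0.769],
    [-1,-17.2,15.9,11,0,0,-0.769],
    [-1,-17.2,15.9,11.7,0,0,-0.769],
    [-1,-17.2,15.9,12.1,0,0,-0.769],
    [-1,-17.2,15.9,12.3,0,0,-0.769],
    [-1,-17.2,15.9,12.4,0,0,-0.769],
    [-1,-17.2,15.9,12.4,0,0,-0.769],
    [-1,-17.2,15.9,12.4,0,0,-0.769],
  ],
)

```text
time_s: 22.82
position: [0.6085, -0.2701, 0.0537]
tcp_rot: [0.0, -0.075, 0.997, -0.0]
wrist_force: [-0.4, -0.3, -1.2]
grip_width: 0.0273
finger_force: 40.3
```

Run:
```python
from h import *
c=cam('top');cv2.imwrite('pics/t5.png',cv2.resize(c['pixels'][90:220,190:450],None,fx=3,fy=3)[:,:,::-1])
```

```text
(no output)
```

View pics/t5.png

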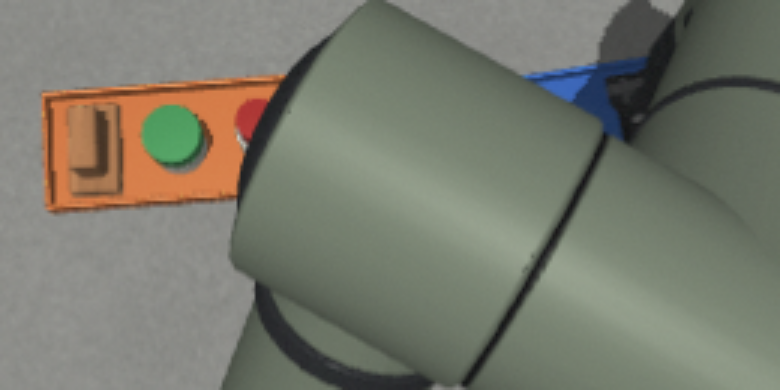

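apply_moves(
  commands=[
    [-1,0,0,0.1,0,0,0],
    [-1,0,0,0.15,0,0,0],
    [-1,0,0,0.15,0,0,0],
    [-1,0,0,0.15,0,0,0],
  ],
)

```text
time_s: 23.38
position: [0.6084, -0.2702, 0.0533]
tcp_rot: [0.0, -0.075, 0.997, -0.0]
wrist_force: [-3.2, 1.6, 6.7]
grip_width: 0.0273
finger_force: 41.5
```

Run:
```python
from h import *
c=cam('scene');cv2.imwrite('pics/sc6.png',cv2.resize(c['pixels'][160:310,150:350],None,fx=3.5,fy=3.5)[:,:,::-1])
```

```text
(no output)
```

View pics/sc6.png

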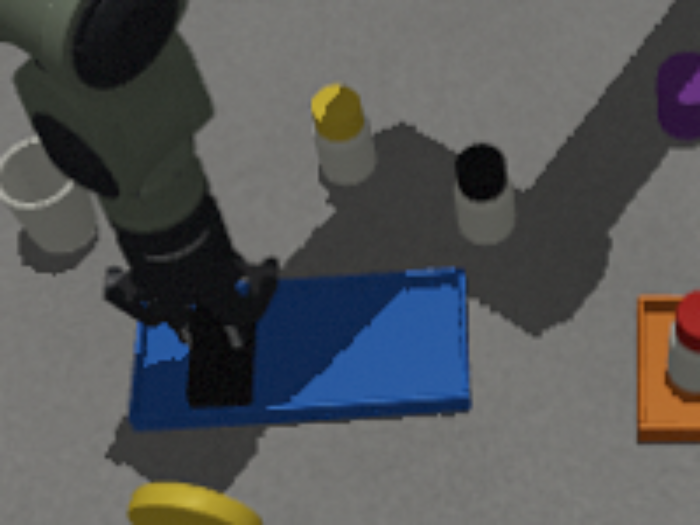

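```bash
python3 - <<'E'
from h import *
c=cam('scene')
a=np.radians(8.6);Rm=np.array([[np.cos(a),np.sin(a)],[-np.sin(a),np.cos(a)]])
L=lambda x,y,z:(Rm@(onz(c,150+x/3.5,160+y/3.5,z)-[.598,-.2056])*1000).round(1)
for p in((190,402),(253,402),(220,404)):print('sander',L(*p,.025))
for p in((300,405),(160,412),(465,270),(143,425),(468,408),(405,270),(470,400)):print('rim',p,L(*p,.024))
E
python3 - <<'E'
import sys;sys.path.insert(0,'.')
from h import *
c=cam('scene');a=c['pixels'][245:290,185:235];cv2.imwrite('pics/z7.png',(255*(cv2.resize(a,None,fx=12,fy=12)/255.)**.5).astype('uint8')[:,:,::-1])
E
```

```text
sander [ 50.1 -85.3]
sander [ 53.4 -35.2]
sander [ 53.4 -61.3]
rim (300, 405) [58.1  2. ]
rim (160, 412) [  56.8 -108.8]
rim (465, 270) [-55.8 135.1]
rim (143, 425) [  67.2 -121.4]
rim (468, 408) [ 69.9 134. ]
rim (405, 270) [-59.4  85.3]
rim (470, 400) [ 63.1 135.8]
```

View pics/z7.png

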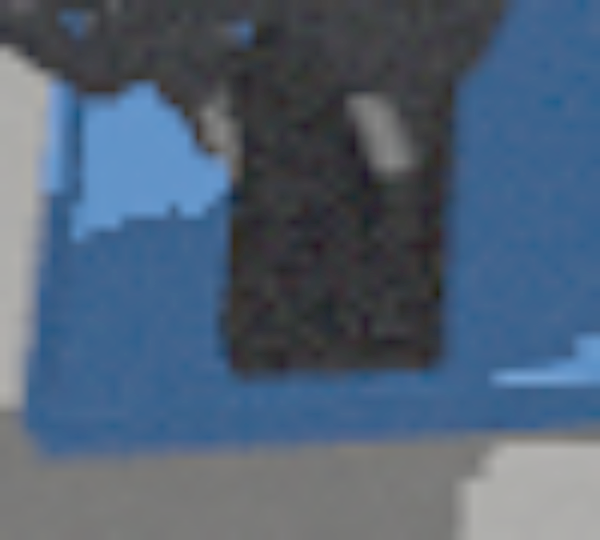

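apply_moves(
  commands=[
    [-1,0,0,-0.6,0,0,0],
    [-1,0.4,0,-0.6,0,0,0],
    [-1,0.4,0,-0.6,0,0,0],
    [-1,0.4,0,-0.3,0,0,0],
    [-1,0.4,0,-0.1,0,0,0],
    [-1,0.4,0,0,0,0,0],
    [-1,0.4,0,0,0,0,0],
    [-1,0.4,0,0,0,0,0],
  ],
)

```text
time_s: 24.52
position: [0.6041, -0.2706, 0.0533]
tcp_rot: [0.0, -0.075, 0.997, -0.0]
wrist_force: [-4.1, 1.4, 10.7]
grip_width: 0.0276
finger_force: 41.8
```

apply_moves(
  commands=[
    [0.2,0,0,0,0,0,0],
    [0.2,0,0,0,0,0,0],
    [0.2,0,0,0,0,0,0],
    [0.2,0,0,0,0,0,0],
    [0.2,0,0,-2,0,0,0],
    [0.2,0,0,-6,0,0,0],
    [1,0,0,-11,0,0,0],
    [1,3,5.5,-11,0,0,0],
    [1,6,11,-11,0,0,0],
    [1,9,16.5,-11,0,0,0],
    [1,11.2,20.7,-11,0,0,0],
    [1,11.7,21.7,-11,0,0,0],
    [1,11.7,21.7,-11,0,0,0],
    [1,11.7,21.7,-11,0,0,0],
  ],
)

```text
time_s: 26.28
position: [0.4575, -0.0746, 0.162]
tcp_rot: [0.001, -0.075, 0.997, -0.0]
wrist_force: [0.2, -0.1, 0.4]
grip_width: 0.0854
finger_force: 0.0
```

Run:
```python
from h import *
c=cam('wrist')
for q in blobs(c,'black',500):
  u,v=cen(q)
  if 200<u<420 and v<300: print(u,v,cv2.contourArea(q),onz(c,u,v,.074))
c=cam('top');cv2.imwrite('pics/t8.png',cv2.resize(c['pixels'][90:220,190:450],None,fx=3,fy=3)[:,:,::-1])
p,r,o=pose();print(p)
go(.456,-.074,.079,98.6)
```

```text
322.60662837345 216.87554704595186 3656.0 [ 0.45876112 -0.07127264]
[ 0.45715548 -0.07462468  0.1617844 ]
go [0.11 0.08 8.28] [-0.     0.001 -0.001] j6~ -18 rows 1.324717109258374 0.007490497983106562
go [0.11 0.08 8.28] [1.00e-03 1.00e-03 3.14e+00] j6~ 162 rows 1.324717109258374 16.793760017398338
```

View pics/t8.png

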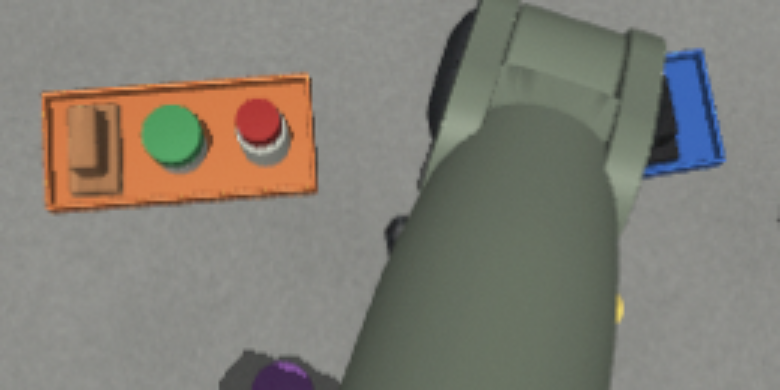

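apply_moves(
  commands=[
    [1,0,0.1,3,0,0,0],
    [1,0,0.1,6,0,0,0],
    [1,0,0.1,8.3,0,0,0],
    [1,0,0.1,8.3,0,0,0],
    [-1,0,0.1,8.3,0,0,0],
    [-1,0,0.1,8.3,0,0,0],
    [-1,0,0.1,8.3,0,0,0],
    [-1,0,0.1,8.3,0,0,0],
    [-1,0,0.1,8.3,0,0,0],
    [-1,0,0.1,8.3,0,0,0],
    [-1,0,0.1,8.3,0,0,0],
    [-1,0,0.1,5,0,0,0],
    [-1,0,0.1,0,0,0,0],
    [-1,0,0.1,0,0,0,0],
  ],
  force=40,
)

```text
time_s: 28.12
position: [0.4587, -0.0734, 0.1653]
tcp_rot: [0.003, -0.075, 0.997, -0.001]
wrist_force: [-0.2, 0.3, -1.4]
grip_width: 0.0402
finger_force: 41.4
```

apply_moves(
  commands=[
    [-1,-4,-3,0,0,0,0],
    [-1,-8,-6,0,0,0,0],
    [-1,-11,-8,0,0,0,0],
    [-1,-11.8,-8.7,0,0,0,0],
    [-1,-11.8,-8.7,1,0,0,0],
    [-1,-11.8,-8.7,4,0,0,0],
    [-1,-11.8,-8.7,6.5,0,0,0],
    [-1,-11.8,-8.7,7.3,0,0,0],
    [-1,-11.8,-8.7,7.6,0,0,0],
    [-1,-11.8,-8.7,7.8,0,0,0],
    [-1,-11.8,-8.7,7.8,0,0,0],
    [-1,-11.8,-8.7,7.8,0,0,0],
  ],
)

```text
time_s: 29.62
position: [0.5863, -0.141, 0.0849]
tcp_rot: [0.001, -0.075, 0.997, -0.0]
wrist_force: [-1.3, 1.1, 4.8]
grip_width: 0.0407
finger_force: 42.0
```

apply_moves(
  commands=[
    [0.4,0,0,0,0,0,0],
    [0.4,0,0,0,0,0,0],
    [0.4,0,0,0,0,0,0],
    [0.4,0,0,0,0,0,0],
    [0.4,0,0,-2,0,0,0],
    [0.4,0,0,-6,0,0,0],
    [0.4,0,0,-12,0,0,0],
    [0.4,5,0,-16,0,0,0],
    [0.4,10,3,-18,0,0,0],
    [0.4,15,8,-18,0,0,0],
    [0.4,20,12,-18,0,0,0],
    [0.4,24,16,-18,0,0,0],
    [0.4,24,16,-18,0,0,0],
    [0.4,24,16,-18,0,0,0],
    [0.4,24,16,-18,0,0,0],
  ],
)

```text
time_s: 31.5
position: [0.3258, -0.0193, 0.2641]
tcp_rot: [0.001, -0.075, 0.997, -0.0]
wrist_force: [0.0, 0.1, -0.2]
grip_width: 0.06
finger_force: 0.0
```

Run:
```python
from h import *
t=cam('top')['pixels'][90:220,190:450];s=cam('scene')['pixels'][170:310,180:440]
cv2.imwrite('pics/f.png',np.vstack([cv2.resize(a,None,fx=2.2,fy=2.2,interpolation=cv2.INTER_CUBIC) for a in(t,s)])[:,:,::-1])
```

```text
(no output)
```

View pics/f.png

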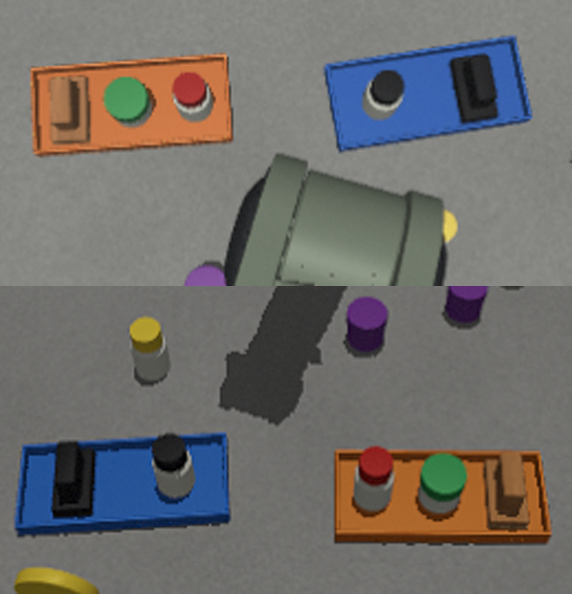

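The final views show all five pieces upright, apart from one another and within their tray walls. The yellow-capped bottle has not moved.

```bash
python3 -c "
from workcell import manip
print(manip.sign_off())"
```

```text
the job is handed in; nothing more can be done
None
```

Both kits are made up and the job is handed in: the wood sander, green-lidded jar and red-capped bottle are in the orange tray, and the black sander and black-capped bottle are in the blue tray, all upright on the floor, at about 32 s of the 131 s allowed.

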